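Unlatch and open the wide specimen case

TASK

Open the wide specimen case on the lab bench: first flip its hasp up off the staple and swing it up to about level or beyond, so it is well clear, then raise the lid until it stands nearly upright and leave it open. Leave the small case standing where it is.

Things in the scene. Friction and masses are not known exactly. Their poses are not given: they have to be found in the camera images.
- case: Wide grey plastic specimen case, 140 deep (its x), 270 wide (y), 120 mm high, fixed. Origin: centre of its underside, z up; +x points out of its front, which faces away from the robot (+-20 deg). Steel hasp on the front at y=-70; lid lip on the front at y=+70. Numbers under hasp and lid are mm in this frame, both joints at 0. Front face x=70; flat lid, z 105 to 120.
- hasp (a joint): rad, relative to the lid: 0 hangs over the staple, grows as its end swings out and up, 1.57 level, stop 2.6; starts 0 to 0.12. Stiff, stays put. Hinge on the lid edge: line along y, x=74, z=112. Strap 24 wide, 48 long, slotted over a staple (to x=90, z 78-88) that locks the lid until 0.5 rad. T-shaped pull out of its foot: cross bar 10 thick, 32 long in y, centre (110,-70,68), round ends to pinch.
- lid (a joint): rad: 0 shut, grows as the front edge rises, 1.57 upright, stop 1.65. Stiff: stays where left, about 5 N at the lip. Hinge: line along y through x=-70, z=112, the back edge (robot's side). Lip: flat plastic tongue sticking forward from the lid's front edge, level with the lid: x 70-110, y 58 to 82, z 107-117; pinch its sides near x=98. The hasp rides on the lid.
- small_case: Bystander: small shut case of the same make with its own hasp and lip, 120 deep x 140 wide x 90 mm high, its lip and pull reaching 46 mm further out of its front; about 0.9 kg, loose, standing left or right of the wide case. Origin: centre of its underside; its front is +x. To be left where it stands.

How it is judged:
On the way:
1. the hasp of the wide case is off its staple and swung up clear (hasp at least 1.2 rad, about 70 degrees) while the lid is still shut (value of joint hasp above 1.2 rad and value of joint lid below 0.15 rad), for 0.2 s.
At the end, for the whole second after the job is handed in: The lid of the wide case stands raised by at least 1.2 rad (about 70 degrees) and at rest, its hasp still swung at least 1.2 rad up from where it hung, and the small case is within 20 mm of where it started (value of joint each of lid, hasp above 1.2 rad and velocity of joint lid between -0.05 and 0.05 rad/s and distance of small_case from where it was at the start of the episode below 0.02 m); the robot touches nothing.
It fails at once if the lid is forced up (over 0.15 rad) with the hasp still on (under 0.4 rad) (value of joint lid above 0.15 rad and value of joint hasp below 0.4 rad).
It fails at once if the small case is pushed 20 mm or more from its place (distance of small_case from where it was at the start of the episode above 0.02 m).
It also fails if it takes over 51 s, if anything falls off the work surface, if the arm or the gripper's body presses on something with over 40 N, if the wrist force passes 120 N, or if a joint passes its speed limit or range.

ROBOT

A 7-joint arm with a two-finger parallel gripper is mounted at the origin on the work surface. World frame = base frame: x ahead of the robot, y to its left, z up, the work surface at z = 0. Lengths are in m, angles in rad, forces in N, time in s.
With the tool pointing down it reaches from about 0.35 to 0.9 m from the base axis. Payload 7.2 kg.
Tool frame: the origin (TCP) lies at the very end of the fingers, on their centre line; the grasp point (between the pads) lies 19 mm behind it (r.grip_depth is the y of the grasp point in the tool frame, in m); y points along the fingers, x is the direction in which the jaws open and shut, and the axes are right-handed (so a half turn about y gives the same grasp; the last joint's range is limited). The gripper opens to 88 mm and grips with 3 to 60 N. Pads are 20 mm wide; open, the fingers measure 115 mm over their backs; the gripper's body (75 mm by 178 mm) begins 61 mm behind the grasp point.
Start: joints at [1.225, 0.411, -0.013, 1.596, 0.006, 1.134, -0.082], TCP at [0.171, -0.601, 0.223] pointing down, gripper open.
Joint ranges: [-2.95, 2.95], [-0.29, 1.99], [-1.47, 1.44], [0.14, 2.54], [-1.03, 4.17], [0.13, 1.85], [-2.86, 2.86]. Speed limits (rad/s): [2.39, 2.39, 3.01, 3.01, 3.14, 3.14, 3.14].

INTERFACE

Orientations are given as a rotation vector (axis times angle).
In Python, from bench import r gives the robot as it stands.
- The arm moves only by the tool move_arm, never from a script. Its argument "moves" is a list of rows, each a list of 3 entries, a list of its own where there are three numbers: the shift along the tool's x, y, z in cm, then the turn about the tool's y in rad, then the gripper command: -1 is shut, 1 is fully open, values between are in proportion. A call has 1 to 8 rows; each row is the pose to reach, as a shift and turn from the pose commanded when the call began, along the tool's axes at that moment; what a row does not reach only later rows make up. A row lasts 1/8 s, in which the tool goes at most 62.5 mm and 10.7 degrees, less where a joint would pass 70% of its speed; a pose out of reach is approached as far as the arm can. A call with a gripper value outside its range is refused whole. The fingers move at their own pace and stop on an object; the grip force is fixed at half the most. Time passes only in rows, so rows that repeat a pose let the fingers close. It gives the time, the measured TCP pose, the force and the opening at its end, in the units of the state.
- r.state(): the state, without advancing time (a new reading comes with each control period).
- r.capture(name): name is "scene" or "top" or "wrist"; returns a dict with "frame" (384x512x3 uint8, red, green, blue), "mtx" (3x3 intrinsics, pixels), "k1" (the pictures are not rectified: a ray, as slopes to the right and down, at radius r is drawn at 1 + k1 r^2 times it, then the intrinsics apply), "view" (4x4, takes a point from world to camera coordinates). Camera axes: x right, y up, looking along -z (the intrinsics and any distortion apply to the point x, -y, -z); pixel columns grow to the right and rows downward; lengths in m; the calibration is good to about 2 mm. A picture is of the moment at which its call begins. There is no depth.
- r.job_done(): hands the job in, once; it reports no verdict.
The state is a dict: "time_s": time; "q": joint angles; "qvel": joint speeds; "tau": joint torques, N m; "position": TCP position; "tool_rot": TCP orientation; "contact_force": force on the tool from outside, world axes, zero at the start; "wrist_torque": the same for the moment, N m; "width": finger opening in m.
Only numpy, scipy, OpenCV 4.12 (cv2) and the standard library are available. Lean on these libraries where they do the work, as an engineer would, in place of code of your own. Each camera call takes 0.05 s, during which the arm holds its last target.

## Working session

There is one attempt and no reset: what is moved stays moved. The work goes in short steps, Python scripts to look and compute and a tool call to move; the robot and the scene stay as the last step left them, time stands still between calls to the robot, and variables do not carry over. Pictures are saved under pics/ and viewed, and the job is handed in when it is done.

Besides the shell and the picture viewer there is one more tool, called as a command line: name --argument value ..., lists and objects as JSON in quotes. move_arm: Moves the arm, as the interface text tells. Its arguments: {"type":"object","properties":{"moves":{"type":"array","items":{"type":"array"}}},"required":["moves"]}

```bash
mkdir -p pics; ls; python3 - <<'E'
from bench import r
import cv2,pickle
s=r.state();print(s)
d={}
for n in("scene","top","wrist"):
    c=r.capture(n);d[n]=c;cv2.imwrite(f"pics/{n}0.png",c["frame"][:,:,::-1])
    print(n,c["mtx"].tolist(),c["k1"],c["view"].round(4).tolist())
pickle.dump(d,open("c0.pkl","wb"))
E
```

```text
pics
{'time_s': 0.0, 'q': array([ 1.22480085,  0.41189426, -0.012733  ,  1.59701425,  0.00559189,
        1.13427082, -0.08219083]), 'qvel': array([ 1.40645729e-03,  1.35264364e-03, -5.53123331e-05,  3.64144950e-04,
       -1.75329595e-03,  7.73567846e-04, -1.66118931e-03]), 'tau': array([ 5.32852864e-04, -5.87956774e+01,  6.42718077e-01, -2.91075647e+01,
       -5.35743451e-02,  1.83191017e-02,  1.42196150e-04]), 'position': array([ 0.17124059, -0.60058087,  0.22182466]), 'tool_rot': array([-1.32703452,  1.00307082, -1.00092099]), 'contact_force': array([-0.54443316,  0.62844689,  0.64604014]), 'wrist_torque': array([ 0.04524733,  0.00837086, -0.01413174]), 'width': 0.08794699454041385}
scene [[414.52070173451693, 0.0, 254.63517853014383], [0.0, 414.52070173451693, 190.21904594246897], [0.0, 0.0, 1.0]] -0.14994600257867488 [[-0.1862, 0.9825, -0.0009, 0.1408], [-0.8329, -0.1573, 0.5305, 0.3675], [0.5211, 0.0996, 0.8477, -1.0558], [0.0, 0.0, 0.0, 1.0]]
top [[399.4556541394376, 0.0, 254.26529855857507], [0.0, 399.4556541394376, 197.834094942014], [0.0, 0.0, 1.0]] 0.04026200692333522 [[-0.0957, -0.9954, 0.0032, 0.0054], [0.9749, -0.0931, 0.2021, -0.5569], [-0.2009, 0.0225, 0.9794, -0.6551], [0.0, 0.0, 0.0, 1.0]]
wrist [[290.749763302428, 0.0, 257.71302123275245], [0.0, 290.749763302428, 194.36081567584583], [0.0, 0.0, 1.0]] -0.03829733545658523 [[0.2733, -0.9619, -0.0014, -0.6239], [0.9194, 0.2616, -0.2939, 0.0355], [0.283, 0.079, 0.9558, -0.3907], [0.0, 0.0, 0.0, 1.0]]
```

View pics/scene0.png

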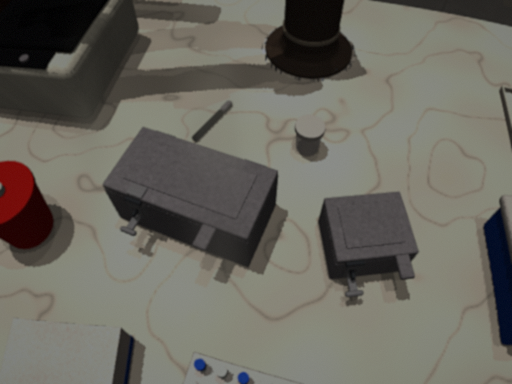

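View pics/top0.png

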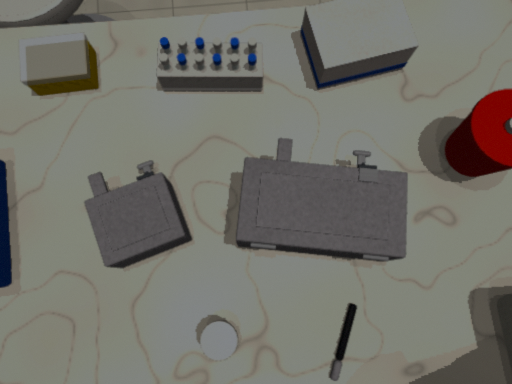

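View pics/wrist0.png

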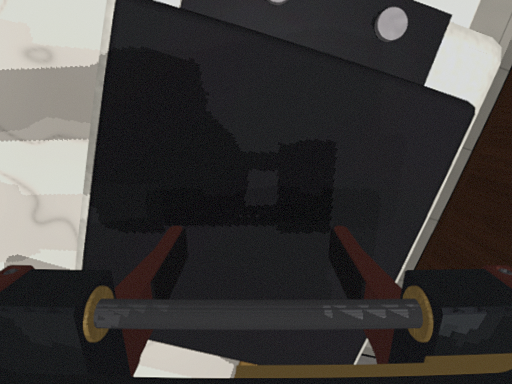

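The top view shows the wide case around (322,208), with its lip at about (285,150) and the hasp pull at about (361,155). The small case is on the left at about (138,220). Next I'll zoom in and measure.

```bash
cat > h.py <<'E'
import numpy as np,cv2
def proj(c,P):
    P=np.atleast_2d(P); p=P@c["view"][:3,:3].T+c["view"][:3,3]
    s=np.c_[p[:,0]/-p[:,2],-p[:,1]/-p[:,2]]; r2=(s**2).sum(1,keepdims=True)
    s=s*(1+c["k1"]*r2); return np.c_[c["mtx"][0,0]*s[:,0]+c["mtx"][0,2],c["mtx"][1,1]*s[:,1]+c["mtx"][1,2]]
def ray(c,uv):
    uv=np.array(uv,float); d=np.array([(uv[0]-c["mtx"][0,2])/c["mtx"][0,0],(uv[1]-c["mtx"][1,2])/c["mtx"][1,1]])
    s=d.copy()
    for _ in range(20): s=d/(1+c["k1"]*(s@s))
    R=c["view"][:3,:3]; return -R.T@c["view"][:3,3], R.T@np.array([s[0],-s[1],-1])
def atz(c,uv,z):
    o,d=ray(c,uv); return o+d*(z-o[2])/d[2]
def tri(c1,u1,c2,u2):
    o1,d1=ray(c1,u1);o2,d2=ray(c2,u2)
    A=np.c_[d1,-d2];t=np.linalg.lstsq(A,o2-o1,rcond=None)[0]
    a,b=o1+d1*t[0],o2+d2*t[1]; return (a+b)/2,np.linalg.norm(a-b)
def case(pose,P):
    x,y,a=pose; P=np.atleast_2d(P)/1000.; c,s=np.cos(a),np.sin(a)
    return np.c_[x+c*P[:,0]-s*P[:,1],y+s*P[:,0]+c*P[:,1],P[:,2]]
E
python3 - <<'E'
import pickle,cv2
d=pickle.load(open("c0.pkl","rb"))
def crop(n,x0,y0,w,h,f):
    im=d[n]["frame"][y0:y0+h,x0:x0+w,::-1]
    im=cv2.resize(cv2.convertScaleAbs(im,alpha=1.8),None,fx=f,fy=f,interpolation=cv2.INTER_CUBIC)
    for i in range(0,w,20): cv2.putText(im,str(x0+i),(i*f,10),0,.35,(0,255,255));cv2.line(im,(i*f,12),(i*f,18),(0,255,255))
    for i in range(0,h,20): cv2.putText(im,str(y0+i),(0,i*f+4),0,.35,(0,255,255))
    cv2.imwrite(f"pics/{n}0z.png",im)
crop("top",225,130,195,140,4);crop("scene",95,120,195,150,4)
E
```

```text
(no output)
```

View pics/top0z.png

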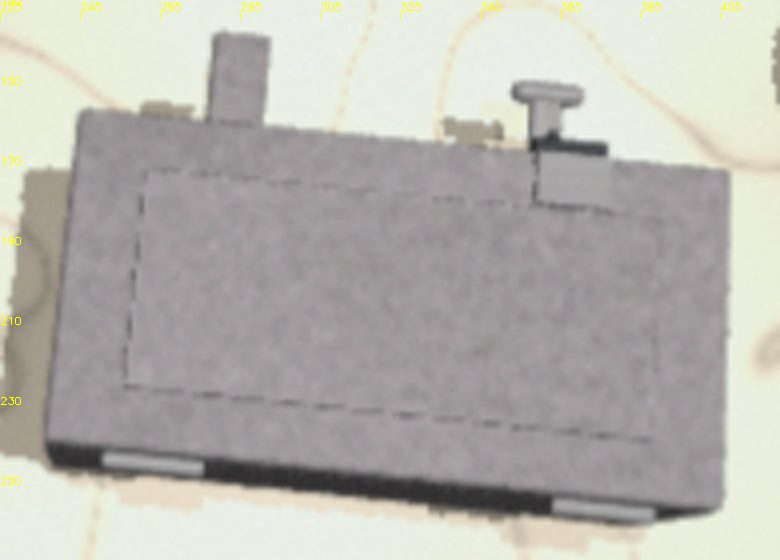

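View pics/scene0z.png

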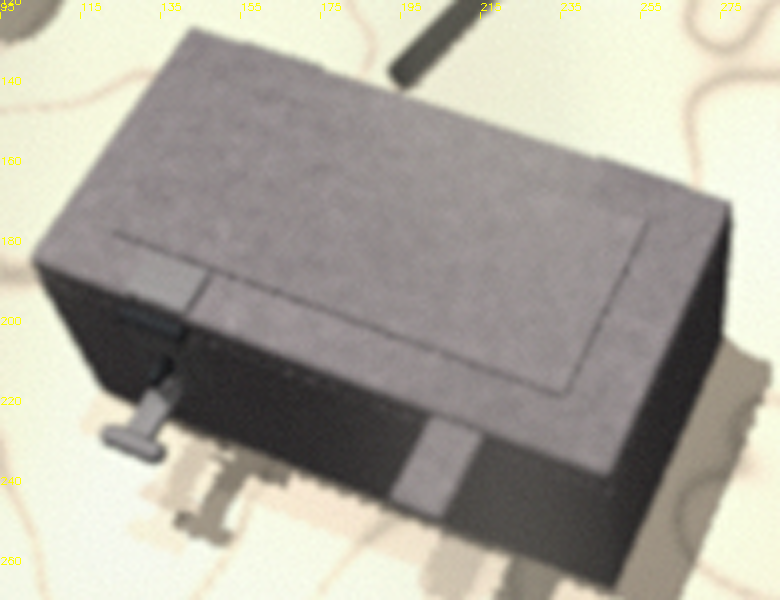

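```bash
cat > fit.py <<'E'
import pickle
from h import *
from scipy.optimize import least_squares
d=pickle.load(open("c0.pkl","rb"));T,S=d["top"],d["scene"]
P=np.array([[70,135,120],[70,-135,120],[-70,135,120],[-70,-135,120],[110,82,117],[110,58,117]])
t=np.array([[245,157.5],[407.2,172.5],[237,240.5],[405,257.2],[278.3,138.3],[292.5,139.5]])
s=np.array([[247,238],[104,185],[277.5,171],[143.3,127.3],[205,248.8],[192.8,244.3]])
f=lambda p:np.r_[(proj(T,case(p,P))-t).ravel(),(proj(S,case(p,P))-s).ravel()]
o=least_squares(f,[.55,-.2,0],loss='soft_l1');p=o.x
print(p,o.fun.round(1).tolist())
np.save("pose.npy",p)
b,e=tri(T,(361.8,153.5),S,(128.5,231.3));print("bar tri",b,e)
for h in(0,.06,.12,.2):
    dx,dz=36,-44
    c,sn=np.cos(h),np.sin(h)
    Q=[[74+c*dx-sn*dz,-70,112+sn*dx+c*dz]]
    w=case(p,Q);print(h,Q,w,proj(T,w),proj(S,w))
print(case(p,[[98,70,112],[74,-70,112],[-70,0,112]]))
E
python3 fit.py
```

```text
[ 0.51862861 -0.1558224  -0.19362387] [-0.5, -1.2, 1.5, -0.8, -1.6, 0.1, 2.0, 0.6, 0.0, -1.2, 0.1, -1.0, 1.4, 0.1, -2.1, -1.3, 1.9, -2.0, -0.5, -2.2, 1.5, 0.4, -0.4, -0.5]
bar tri [ 0.61546975 -0.24760875  0.06659203] 0.0005817158352084134
0 [[np.float64(110.0), -70, np.float64(68.0)]] [[ 0.61310394 -0.24568013  0.068     ]] [[361.29573027 154.5611386 ]] [[129.94440539 229.95488921]]
0.06 [[np.float64(112.5736357227629), -70, np.float64(70.23788047611103)]] [[ 0.61562949 -0.24617534  0.07023788]] [[361.69717544 152.79888247]] [[128.86021359 230.61101733]]
0.12 [[np.float64(115.00844801145163), -70, np.float64(72.62605948483099)]] [[ 0.6180188  -0.24664384  0.07262606]] [[362.11984575 151.0755232 ]] [[127.78505532 231.16590754]]
0.2 [[np.float64(118.02384735726739), -70, np.float64(76.02916648360757)]] [[ 0.62097785 -0.24722405  0.07602917]] [[362.71457778 148.84735623]] [[126.37192599 231.74284573]]
[[ 0.62826647 -0.10598726  0.112     ]
 [ 0.57777666 -0.23875315  0.112     ]
 [ 0.44993667 -0.14235326  0.112     ]]
```

```bash
cat > plan.py <<'E'
from h import *
from scipy.spatial.transform import Rotation as Ro
from bench import r
def tool():
    s=r.state(); return s,Ro.from_rotvec(s["tool_rot"]).as_matrix()
def delta(target_grasp):  # shift in cm in tool axes to put grasp point at target
    s,R=tool(); g=np.array(s["position"])+R@[0,r.grip_depth,0]
    return g,(R.T@(np.array(target_grasp)-g)*100)
E
python3 - <<'E'
from plan import *
import pickle
d=pickle.load(open("c0.pkl","rb"));T,S=d["top"],d["scene"]
print("can knob",tri(T,(510,125),S,(0,187)))
s,R=tool();p=np.load("pose.npy");print(R.round(3),r.grip_depth)
cy=case(p,[[0,1,0]])[0]-case(p,[[0,0,0]])[0];cy/=np.linalg.norm(cy)
v=R.T@cy;print("case y in tool",v.round(3),"turn about y",np.arctan2(-v[2],v[0]),np.arctan2(v[2],-v[0]))
print(s["q"][6])
for n,t in(("hi bar",[.6145,-.247,.22]),("bar",[.6145,-.247,.068])):print(n,delta(t))
# small case in top
for uv in((87,215),(165,175),(190,238),(107,265),(92,175)):print(atz(T,uv,.085))
E
```

```text
can knob (array([ 0.61611547, -0.46345335,  0.14650212]), np.float64(0.0033019082713557565))
[[ 0.274 -0.     0.962]
 [-0.962  0.001  0.274]
 [-0.001 -1.    -0.   ]] -0.0187
case y in tool [-0.891  0.001  0.454] turn about y -2.6700961775559033 0.47149647603388994
-0.08219135271104797
hi bar (array([ 0.17129543, -0.60071278,  0.2407183 ]), array([-21.85440607,   2.09364469,  52.32326687]))
bar (array([ 0.17129543, -0.60071278,  0.2407183 ]), array([-21.83599825,  17.29363348,  52.32461866]))
[0.54652177 0.23571739 0.085     ]
[0.60381936 0.10244305 0.085     ]
[0.49106484 0.06649287 0.085     ]
[0.46008213 0.20424418 0.085     ]
[0.61545134 0.22643594 0.085     ]
```

move_arm --moves '[[[0,-6,0],0,1],[[0,-11,0],0,1],[[-2.5,-11,6],0.1,1],[[-5,-11,12],0.25,1],[[-7.5,-11,18],0.35,1],[[-10,-11,24],0.47,1],[[-12.5,-11,30],0.47,1],[[-15,-11,36],0.47,1]]'

```text
time_s: 1.15
position: [0.4659, -0.3659, 0.3326]
tool_rot: [-1.112, 1.35, -1.35]
contact_force: [0.4, -0.9, 0.3]
width: 0.0876
```

```bash
cat > look.py <<'E'
from plan import *
import sys
s,R=tool();p=np.load("pose.npy")
cy=np.array([-np.sin(p[2]),np.cos(p[2]),0]);v=R.T@cy
print("t",s["time_s"],"F",s["contact_force"].round(1),"w",s["width"],"turn",np.arctan2(v[2],-v[0]).round(3),"down",R[:,1].round(3))
if len(sys.argv)>1:
    t=np.array(eval(sys.argv[1]));t=case(p,[t])[0]
    g,dd=delta(t);print("grasp",g.round(4),"target",t.round(4),"delta cm",dd.round(2))
    c,sn=np.cos(p[2]),np.sin(p[2]);q=g-[p[0],p[1],0];print("grasp case mm",(1000*np.array([c*q[0]+sn*q[1],-sn*q[0]+c*q[1],q[2]])).round(1))
E
python3 look.py "[111.5,-70,150]"
```

```text
t 1.15 F [ 0.4 -0.9  0.3] w 0.08760524126928049 turn 0.001 down [-0. -0. -1.]
grasp [ 0.466  -0.3659  0.3513] target [ 0.6146 -0.246   0.15  ] delta cm [-14.62  20.13  12.3 ]
grasp case mm [ -11.3 -216.3  351.3]
```

move_arm --moves '[[[-5,0,4],0,1],[[-10,0,8],0,1],[[-14.6,3,12.3],0,1],[[-14.6,9,12.3],0,1],[[-14.6,15,12.3],0,1],[[-14.6,20,12.3],0,1],[[-14.6,20,12.3],0,1]]'

```text
time_s: 2.02
position: [0.6104, -0.2466, 0.1283]
tool_rot: [-1.117, 1.357, -1.344]
contact_force: [0.1, -0.6, 0.6]
width: 0.0878
```

```bash
python3 look.py "[111.5,-70,69]"; python3 - <<'E'
from h import *
from bench import r
p=np.load("pose.npy")
for n in("wrist","top"):
    c=r.capture(n);im=cv2.convertScaleAbs(c["frame"][:,:,::-1],alpha=1.6).copy()
    for q in((111.5,-86,69),(111.5,-54,69),(70,-135,120),(110,58,117)):
        u=proj(c,case(p,[q]))[0]
        if n=="wrist":cv2.circle(im,tuple(int(x) for x in u),3,(0,0,255),-1)
    cv2.imwrite(f"pics/{n}1.png",im)
E
```

```text
t 2.025 F [ 0.1 -0.6  0.6] w 0.08779866636127263 turn 0.002 down [-0.008  0.003 -1.   ]
grasp [ 0.6106 -0.2466  0.147 ] target [ 0.6146 -0.246   0.069 ] delta cm [-0.13  7.8   0.45]
grasp case mm [107.7 -71.4 147. ]
```

View pics/wrist1.png

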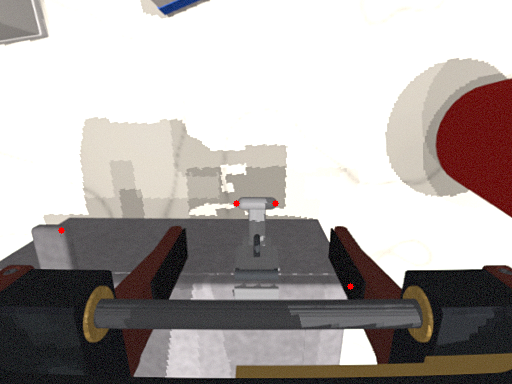

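View pics/top1.png

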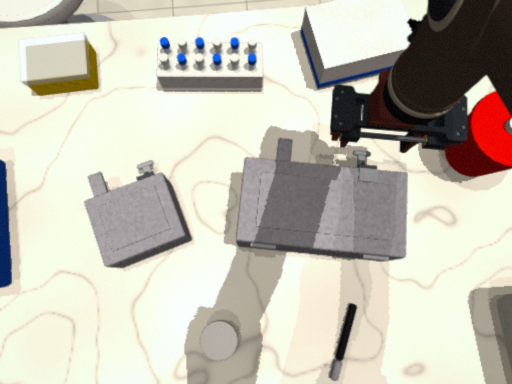

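The wrist view shows the pull bar from (238,202) to (277,203), which matches the prediction. Before descending I'll check how much room there is to the red can.

```bash
python3 - <<'E'
from h import *
import pickle
d=pickle.load(open("c0.pkl","rb"));T,S=d["top"],d["scene"]
print(atz(T,(446,150),.0),atz(T,(471,110),.147),atz(T,(505,93),.147),atz(S,(52,225),.0),atz(S,(35,190),.147))
E
```

```text
[ 0.62612858 -0.43232385  0.        ] [ 0.64669101 -0.40594293  0.147     ] [ 0.6698736  -0.46492889  0.147     ] [ 0.60551916 -0.43463865  0.        ] [ 0.6093835  -0.39700208  0.147     ]
```

move_arm --moves '[[[-0.1,3,0.2],0,1],[[-0.1,5.5,0.2],0,1],[[-0.1,7.8,0.2],0,1],[[-0.1,7.8,0.2],0,1],[[-0.1,7.8,0.2],0,1]]'

```text
time_s: 2.75
position: [0.6172, -0.2476, 0.0574]
tool_rot: [-1.11, 1.346, -1.352]
contact_force: [0.4, -0.2, 0.1]
width: 0.0878
```

```bash
python3 look.py "[111.5,-70,69]"
```

```text
t 2.75 F [ 0.4 -0.2  0.1] w 0.08780503133545813 turn 0.001 down [ 0.004 -0.001 -1.   ]
grasp [ 0.6171 -0.2476  0.0761] target [ 0.6146 -0.246   0.069 ] delta cm [-0.11  0.71 -0.28]
grasp case mm [114.3 -71.1  76.1]
```

move_arm --moves '[[[-0.1,0.6,-0.2],0,1],[[-0.1,0.6,-0.2],0,1],[[-0.1,0.6,-0.2],0,1]]'

```text
time_s: 3.12
position: [0.6138, -0.2456, 0.0489]
tool_rot: [-1.112, 1.349, -1.35]
contact_force: [0.7, 1.6, 1.0]
width: 0.0877
```

```bash
python3 look.py "[111.5,-70,69]"; python3 - <<'E'
from h import *
from bench import r
c=r.capture("wrist");cv2.imwrite("pics/wrist2.png",cv2.convertScaleAbs(c["frame"][:,:,::-1],alpha=1.6))
E
```

```text
t 3.125 F [0.7 1.6 1. ] w 0.0877219808047445 turn 0.001 down [ 0. -0. -1.]
grasp [ 0.6138 -0.2456  0.0676] target [ 0.6146 -0.246   0.069 ] delta cm [ 0.02 -0.14  0.08]
grasp case mm [110.7 -69.8  67.6]
```

View pics/wrist2.png

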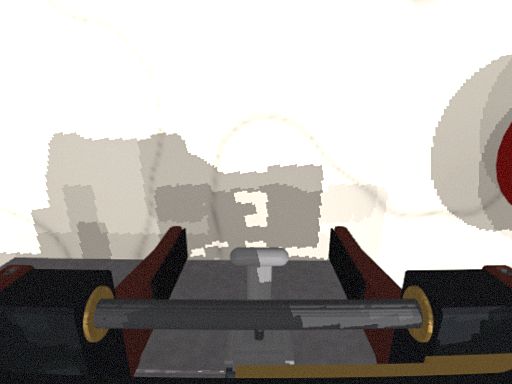

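The bar is centred between the fingers at (259,257). I'll close the gripper.

move_arm --moves '[[[0,0,0],0,0],[[0,0,0],0,-0.4],[[0,0,0],0,-1],[[0,0,0],0,-1],[[0,0,0],0,-1],[[0,0,0],0,-1]]'

```text
time_s: 3.92
position: [0.6137, -0.2458, 0.0486]
tool_rot: [-1.112, 1.349, -1.35]
contact_force: [-0.6, -6.3, -2.2]
width: 0.0315
```

```bash
python3 look.py "[111.5,-70,69]"
python3 - <<'E'
import numpy as np
g=np.array([111.3,68.5]);h=np.array([74,112.])
v=g-h
for a in np.arange(.2,2.21,.2):
    c,s=np.cos(a),np.sin(a);w=np.array([c*v[0]-s*v[1],s*v[0]+c*v[1]])
    print(a.round(2),"tool y,z cm",round(-(w-v)[1]/10,2),round((w-v)[0]/10,2))
E
```

```text
t 3.925 F [-0.6 -6.3 -2.2] w 0.031478507430822186 turn 0.001 down [-0. -0. -1.]
grasp [ 0.6137 -0.2458  0.0673] target [ 0.6146 -0.246   0.069 ] delta cm [ 0.   -0.17  0.09]
grasp case mm [110.6 -70.   67.3]
0.2 tool y,z cm -0.83 0.79
0.4 tool y,z cm -1.8 1.4
0.6 tool y,z cm -2.87 1.8
0.8 tool y,z cm -4.0 1.99
1.0 tool y,z cm -5.14 1.95
1.2 tool y,z cm -6.25 1.68
1.4 tool y,z cm -7.29 1.19
1.6 tool y,z cm -8.21 0.51
1.8 tool y,z cm -8.97 -0.34
2.0 tool y,z cm -9.55 -1.33
2.2 tool y,z cm -9.93 -2.41
```

move_arm --moves '[[[0,-0.4,0.4],0,-1],[[0,-0.8,0.8],0,-1],[[0,-1.3,1.1],0,-1],[[0,-1.8,1.4],0,-1],[[0,-2.3,1.6],0,-1],[[0,-2.9,1.8],0,-1],[[0,-3.4,1.9],0,-1],[[0,-4.0,2.0],0,-1]]'

```text
time_s: 4.92
position: [0.6333, -0.2499, 0.089]
tool_rot: [-1.112, 1.349, -1.35]
contact_force: [-2.6, -4.3, -2.8]
width: 0.0296
```

```bash
python3 look.py "[131,-70,108.5]"
```

```text
t 4.925 F [-2.6 -4.3 -2.8] w 0.02963147787726579 turn 0.001 down [-0. -0. -1.]
grasp [ 0.6333 -0.2499  0.1077] target [ 0.6337 -0.2497  0.1085] delta cm [-0.02 -0.08  0.04]
grasp case mm [130.6 -70.2 107.7]
```

move_arm --moves '[[[0,-0.6,0.0],0,-1],[[0,-1.15,-0.05],0,-1],[[0,-1.7,-0.15],0,-1],[[0,-2.25,-0.3],0,-1],[[0,-2.8,-0.5],0,-1],[[0,-3.3,-0.8],0,-1],[[0,-3.3,-0.8],0,-1]]'

```text
time_s: 5.8
position: [0.6259, -0.2484, 0.1226]
tool_rot: [-1.111, 1.348, -1.351]
contact_force: [-0.6, -5.2, -0.6]
width: 0.0294
```

```bash
python3 look.py "[123,-70,141]";python3 - <<'E'
from h import *
from bench import r
for n in("wrist","scene"):
    c=r.capture(n);cv2.imwrite(f"pics/{n}3.png",cv2.convertScaleAbs(c["frame"][:,:,::-1],alpha=1.6))
E
```

```text
t 5.8 F [-0.6 -5.2 -0.6] w 0.029422038578465683 turn 0.001 down [ 0.001 -0.001 -1.   ]
grasp [ 0.6259 -0.2484  0.1413] target [ 0.6259 -0.2482  0.141 ] delta cm [-0.02  0.03 -0.  ]
grasp case mm [123.  -70.2 141.3]
```

View pics/wrist3.png

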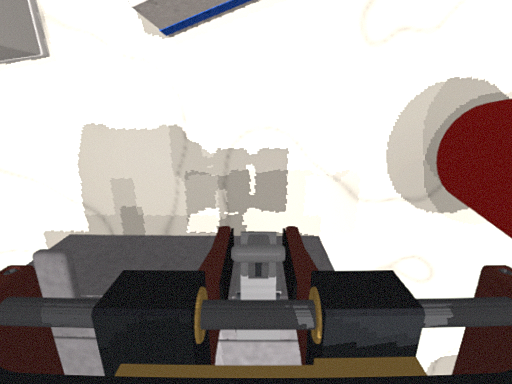

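View pics/scene3.png

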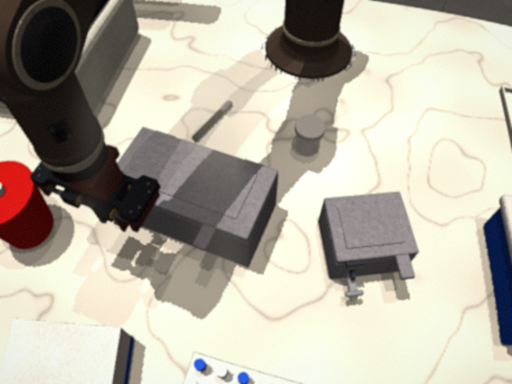

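The bar has stayed in the grip and the hasp is at about 1.42 rad. I'll take it a bit past level.

move_arm --moves '[[[0,-0.45,-0.35],0,-1],[[0,-0.9,-0.7],0,-1],[[0,-1.3,-1.1],0,-1],[[0,-1.65,-1.5],0,-1],[[0,-1.65,-1.5],0,-1],[[0,-1.65,-1.5],0,-0.2],[[0,-1.65,-1.5],0,0.2],[[0,-1.65,-1.5],0,0.2]]'

```text
time_s: 6.9
position: [0.6112, -0.2438, 0.1382]
tool_rot: [-1.112, 1.349, -1.348]
contact_force: [0.8, -0.9, -0.1]
width: 0.0511
```

```bash
python3 look.py "[108,-70,250]"
```

```text
t 6.9 F [ 0.8 -0.9 -0.1] w 0.05108594136693236 turn 0.003 down [ 0.     0.001 -1.   ]
grasp [ 0.6112 -0.2438  0.1569] target [ 0.6111 -0.2453  0.25  ] delta cm [ 0.14 -9.31  0.02]
grasp case mm [107.8 -68.5 156.9]
```

Released. I'll lift straight up and head towards the lip.

move_arm --moves '[[[0,-2,0],0,0.3],[[0,-5,0],0,0.6],[[0,-8,0],0,1],[[-4,-8,0],0,1],[[-9,-8,-0.5],0,1],[[-13.9,-8,-1],0,1],[[-13.9,-8,-1],0,1],[[-13.9,-8,-1],0,1]]'

```text
time_s: 7.9
position: [0.6275, -0.107, 0.2181]
tool_rot: [-1.113, 1.349, -1.349]
contact_force: [0.7, -0.3, -0.2]
width: 0.0879
```

```bash
python3 look.py "[98,70,112]";python3 - <<'E'
from h import *
from bench import r
p=np.load("pose.npy")
for n in("wrist","scene","top"):
    c=r.capture(n);im=cv2.convertScaleAbs(c["frame"][:,:,::-1],alpha=1.6).copy()
    if n=="wrist":
      for q in((110,58,117),(110,82,117)):
        u=proj(c,case(p,[q]))[0];cv2.circle(im,tuple(int(x) for x in u),2,(0,0,255),-1)
    cv2.imwrite(f"pics/{n}4.png",im)
E
```

```text
t 7.9 F [ 0.7 -0.3 -0.2] w 0.08792698960016589 turn 0.002 down [-0. -0. -1.]
grasp [ 0.6275 -0.107   0.2368] target [ 0.6283 -0.106   0.112 ] delta cm [-0.12 12.48  0.06]
grasp case mm [ 97.4  68.9 236.8]
```

View pics/wrist4.png

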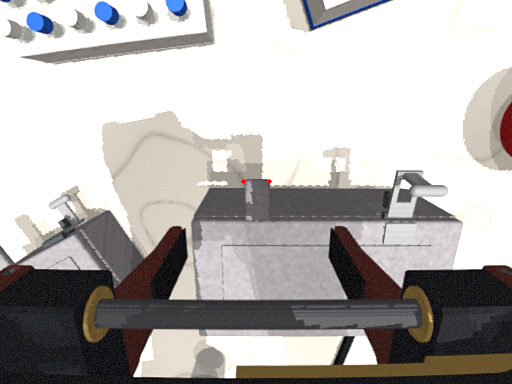

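View pics/scene4.png

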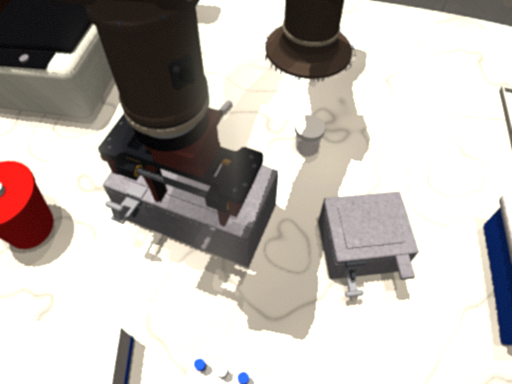

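View pics/top4.png

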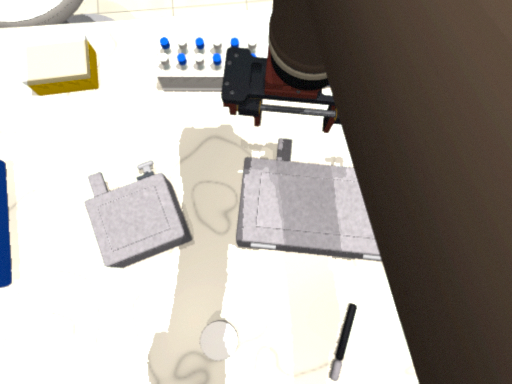

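The wrist view shows the hasp standing past level, with its bar at (425,190). The lip is at (246–269,181), right under the prediction. I'll descend to it.

move_arm --moves '[[[-0.1,4,0.1],0,1],[[-0.1,8,0.1],0,1],[[-0.1,11,0.1],0,1],[[-0.1,12.4,0.1],0,1],[[-0.1,12.4,0.1],0,1],[[-0.1,12.4,0.1],0,1]]'

```text
time_s: 8.8
position: [0.6296, -0.1063, 0.0955]
tool_rot: [-1.11, 1.348, -1.351]
contact_force: [-0.6, 0.3, 0.2]
width: 0.088
```

```bash
python3 look.py "[98,70,112]"
```

```text
t 8.8 F [-0.6  0.3  0.2] w 0.08798018995012535 turn 0.001 down [ 0.002 -0.    -1.   ]
grasp [ 0.6295 -0.1063  0.1142] target [ 0.6283 -0.106   0.112 ] delta cm [-0.01  0.22 -0.13]
grasp case mm [ 99.3  69.9 114.2]
```

move_arm --moves '[[[0,0.1,0],0,0],[[0,0.1,0],0,-1],[[0,0.1,0],0,-1],[[0,0.1,0],0,-1],[[0,0.1,0],0,-1],[[0,0.1,0],0,-1]]'

```text
time_s: 9.55
position: [0.6287, -0.1059, 0.0931]
tool_rot: [-1.112, 1.349, -1.349]
contact_force: [0.6, 0.4, -0.0]
width: 0.0314
```

```bash
python3 look.py "[98,70,112]"; python3 - <<'E'
import numpy as np
for a in np.r_[.05:1.6:.05]: print(a.round(2),(-16.8*np.sin(a)).round(2),(-16.8*(1-np.cos(a))).round(2),end=" | ")
E
```

```text
t 9.55 F [ 0.6  0.4 -0. ] w 0.031385248049606615 turn 0.001 down [-0. -0. -1.]
grasp [ 0.6287 -0.1059  0.1118] target [ 0.6283 -0.106   0.112 ] delta cm [ 0.01 -0.02 -0.04]
grasp case mm [ 98.4  70.1 111.8]
0.05 -0.84 -0.02 | 0.1 -1.68 -0.08 | 0.15 -2.51 -0.19 | 0.2 -3.34 -0.33 | 0.25 -4.16 -0.52 | 0.3 -4.96 -0.75 | 0.35 -5.76 -1.02 | 0.4 -6.54 -1.33 | 0.45 -7.31 -1.67 | 0.5 -8.05 -2.06 | 0.55 -8.78 -2.48 | 0.6 -9.49 -2.93 | 0.65 -10.17 -3.43 | 0.7 -10.82 -3.95 | 0.75 -11.45 -4.51 | 0.8 -12.05 -5.1 | 0.85 -12.62 -5.71 | 0.9 -13.16 -6.36 | 0.95 -13.67 -7.03 | 1.0 -14.14 -7.72 | 1.05 -14.57 -8.44 | 1.1 -14.97 -9.18 | 1.15 -15.33 -9.94 | 1.2 -15.66 -10.71 | 1.25 -15.94 -11.5 | 1.3 -16.19 -12.31 | 1.35 -16.39 -13.12 | 1.4 -16.56 -13.94 | 1.45 -16.68 -14.78 | 1.5 -16.76 -15.61 | 1.55 -16.8 -16.45 |
```

move_arm --moves '[[[0,0,0],0,-1],[[0,0,0],0,-1],[[0,0,0],0,-1],[[0,0,0],0,-1]]'

```text
time_s: 10.05
position: [0.6286, -0.1065, 0.0931]
tool_rot: [-1.112, 1.349, -1.35]
contact_force: [-0.7, -2.5, -0.5]
width: 0.0237
```

Gripped: the opening is 23.7 mm against a 24 mm lip. I'll start raising the lid.

move_arm --moves '[[[0,-0.4,0],0,-1],[[0,-0.85,0],0,-1],[[0,-1.7,-0.1],0,-1],[[0,-2.5,-0.2],0,-1],[[0,-3.35,-0.35],0,-1],[[0,-4.15,-0.5],0,-1],[[0,-4.95,-0.75],0,-1],[[0,-5.75,-1.0],0,-1]]'

```text
time_s: 11.05
position: [0.6176, -0.1043, 0.1508]
tool_rot: [-1.114, 1.351, -1.349]
contact_force: [-3.8, -4.6, -8.2]
width: 0.024
```

```bash
python3 look.py "[87.8,70,169.6]"; python3 - <<'E'
from h import *
from bench import r
for n in("wrist","scene"):
    c=r.capture(n);im=cv2.convertScaleAbs(c["frame"][:,:,::-1],alpha=1.6).copy()
    cv2.imwrite(f"pics/{n}5.png",im)
E
```

```text
t 11.05 F [-3.8 -4.6 -8.2] w 0.024025069742991186 turn 0.001 down [-0.002 -0.    -1.   ]
grasp [ 0.6176 -0.1043  0.1695] target [ 0.6183 -0.104   0.1696] delta cm [-0.04 -0.01  0.06]
grasp case mm [ 87.2  69.6 169.5]
```

View pics/wrist5.png

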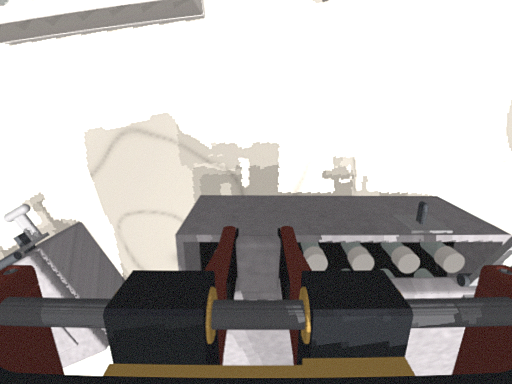

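View pics/scene5.png

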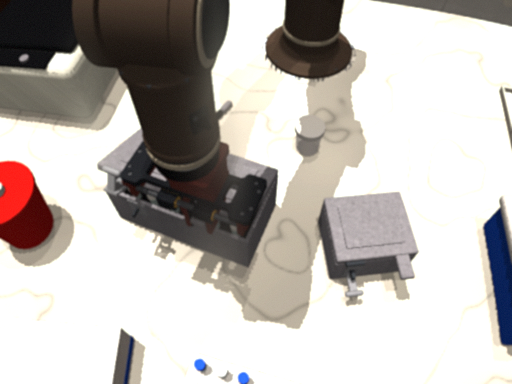

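The lid is at about 0.35 rad with forces under 10 N. I'll continue the arc.

move_arm --moves '[[[0,-0.8,-0.3],0,-1],[[0,-1.55,-0.65],0,-1],[[0,-2.3,-1.05],0,-1],[[0,-3.0,-1.45],0,-1],[[0,-3.75,-1.9],0,-1],[[0,-4.4,-2.4],0,-1],[[0,-5.05,-2.95],0,-1],[[0,-5.7,-3.5],0,-1]]'

```text
time_s: 12.15
position: [0.5834, -0.0975, 0.2077]
tool_rot: [-1.113, 1.35, -1.349]
contact_force: [-2.1, -5.3, -9.7]
width: 0.0239
```

```bash
python3 look.py "[52.9,70,226.5]"
```

```text
t 12.15 F [-2.1 -5.3 -9.7] w 0.023898919405264722 turn 0.001 down [-0.001 -0.    -1.   ]
grasp [ 0.5834 -0.0975  0.2264] target [ 0.584  -0.0973  0.2265] delta cm [-0.03 -0.01  0.05]
grasp case mm [ 52.4  69.7 226.4]
```

move_arm --moves '[[[0,-0.6,-0.6],0,-1],[[0,-1.15,-1.2],0,-1],[[0,-1.7,-1.85],0,-1],[[0,-2.2,-2.5],0,-1],[[0,-2.7,-3.2],0,-1],[[0,-3.1,-3.95],0,-1],[[0,-3.5,-4.7],0,-1],[[0,-3.9,-5.4],0,-1]]'

```text
time_s: 13.15
position: [0.5309, -0.0871, 0.2468]
tool_rot: [-1.112, 1.349, -1.35]
contact_force: [-0.2, -5.4, -11.9]
width: 0.0238
```

```bash
python3 look.py "[-1.4,70,265.3]"; python3 - <<'E'
from h import *
from bench import r
for n in("wrist","scene"):
    c=r.capture(n);im=cv2.convertScaleAbs(c["frame"][:,:,::-1],alpha=1.6).copy()
    cv2.imwrite(f"pics/{n}6.png",im)
E
```

```text
t 13.15 F [ -0.2  -5.4 -11.9] w 0.02376322275325588 turn 0.002 down [ 0. -0. -1.]
grasp [ 0.5309 -0.087   0.2655] target [ 0.5307 -0.0869  0.2653] delta cm [-0.01  0.02 -0.02]
grasp case mm [ -1.2  69.9 265.5]
```

View pics/wrist6.png

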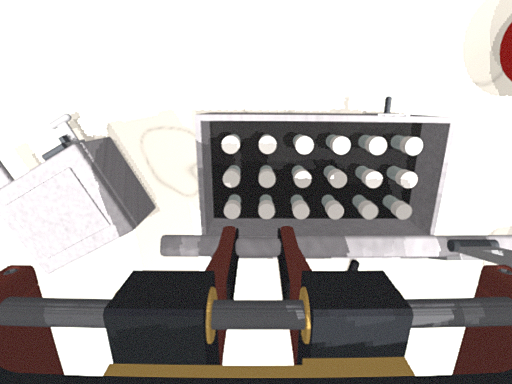

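View pics/scene6.png

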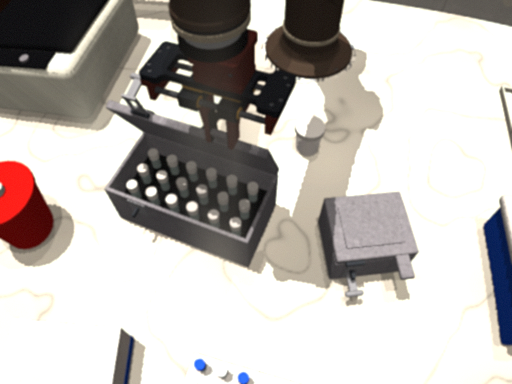

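move_arm --moves '[[[0,-0.35,-0.8],0,-1],[[0,-0.6,-1.6],0,-1],[[0,-0.85,-2.4],0,-1],[[0,-1.05,-3.2],0,-1],[[0,-1.2,-4.0],0,-1],[[0,-1.35,-4.8],0,-1],[[0,-1.35,-4.8],0,-1],[[0,-1.35,-4.8],0,-1]]'

```text
time_s: 14.25
position: [0.4845, -0.0778, 0.2615]
tool_rot: [-1.111, 1.347, -1.35]
contact_force: [-1.5, -3.7, -3.4]
width: 0.0234
```

```bash
python3 look.py "[-49.8,70,278.8]"
```

```text
t 14.25 F [-1.5 -3.7 -3.4] w 0.023447800139721746 turn 0.002 down [ 0.002 -0.001 -1.   ]
grasp [ 0.4845 -0.0778  0.2802] target [ 0.4832 -0.0775  0.2788] delta cm [-0.    0.13 -0.13]
grasp case mm [-48.5  70.  280.2]
```

Lid at about 1.44 rad. I'll release it and lift straight up.

move_arm --moves '[[[0,0,0],0,-0.3],[[0,0,0],0,0.1],[[0,0,0],0,0.3],[[0,0,0],0,0.3],[[0,-2,0],0,0.3],[[0,-4,0],0,0.3],[[0,-7,0],0,0.3],[[0,-11,0],0,0.3]]'

```text
time_s: 15.25
position: [0.484, -0.0777, 0.3705]
tool_rot: [-1.113, 1.351, -1.348]
contact_force: [0.5, 0.2, 1.0]
width: 0.0575
```

move_arm --moves '[[[0,-3,3],0,0.3],[[0,-3,8],0,0.3],[[0,-3,14],0,0.3],[[0,-3,14],0,0.3],[[0,-3,14],0,0.3]]'

```text
time_s: 15.88
position: [0.6217, -0.1043, 0.3994]
tool_rot: [-1.113, 1.351, -1.348]
contact_force: [-0.2, 1.1, -0.1]
width: 0.0567
```

```bash
python3 look.py; python3 - <<'E'
from h import *
from bench import r
for n in("top","scene"):
    c=r.capture(n);im=cv2.convertScaleAbs(c["frame"][:,:,::-1],alpha=1.6).copy()
    cv2.imwrite(f"pics/{n}7.png",im)
E
```

```text
t 15.875 F [-0.2  1.1 -0.1] w 0.05672827235004085 turn 0.002 down [-0.001  0.001 -1.   ]
```

View pics/top7.png

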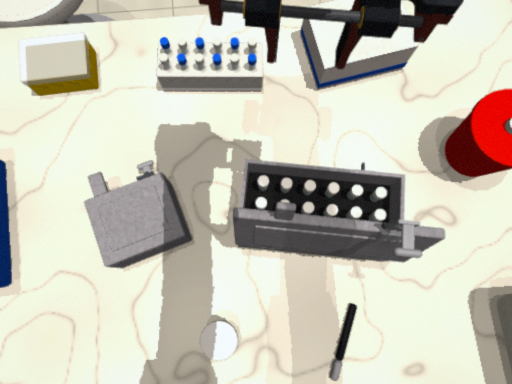

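View pics/scene7.png

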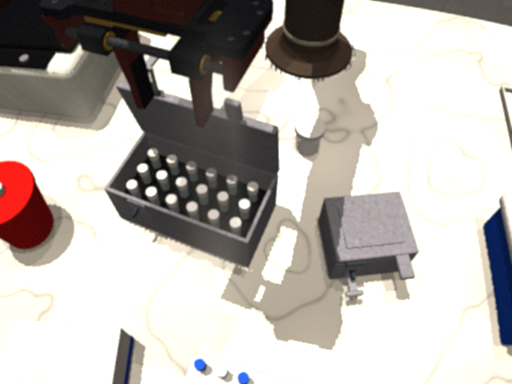

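```bash
python3 - <<'E'
from h import *
import pickle
d=pickle.load(open("c0.pkl","rb"));T=d["top"];S=d["scene"];p=np.load("pose.npy")
def rot(P,h,a):
    v=np.array(P,float)-h;c,s=np.cos(a),np.sin(a);return np.array(h)+[c*v[0]-s*v[1],s*v[0]+c*v[1]]
for L in(1.2,1.3,1.44,1.5):
    f=lambda x,y,z:(lambda q:case(p,[[q[0],y,q[1]]]))(rot((x,z),(-70,112),L))
    print(L,"lip tip",[proj(c,np.r_[f(110,82,117),f(110,58,117)]).round(0).tolist() for c in(T,S)],"L corner",proj(T,f(70,135,120)).round(0))
L=1.44
for H in(1.0,1.2,1.5,1.7,1.9):
    q=rot(rot((110,68),(74,112),H),(-70,112),L)
    print(H,[proj(c,case(p,[[q[0],y,q[1]] for y in(-86,-54)])).round(0).tolist() for c in(T,S)])
c=cv2.imread("pics/top7.png")[190:270,225:460];cv2.imwrite("pics/t7z.png",cv2.resize(c,None,fx=3.4,fy=3.4,interpolation=2))
E
```

```text
1.2 lip tip [[[278.0, 182.0], [298.0, 184.0]], [[233.0, 122.0], [216.0, 117.0]]] L corner [[235. 198.]]
1.3 lip tip [[[277.0, 195.0], [297.0, 197.0]], [[237.0, 110.0], [221.0, 106.0]]] L corner [[234. 208.]]
1.44 lip tip [[[276.0, 215.0], [296.0, 217.0]], [[244.0, 96.0], [228.0, 91.0]]] L corner [[232. 222.]]
1.5 lip tip [[[275.0, 224.0], [296.0, 226.0]], [[247.0, 90.0], [232.0, 86.0]]] L corner [[231. 229.]]
1.0 [[[428.0, 226.0], [399.0, 223.0]], [[136.0, 57.0], [155.0, 62.0]]]
1.2 [[[428.0, 236.0], [398.0, 233.0]], [[140.0, 52.0], [159.0, 57.0]]]
1.5 [[[425.0, 251.0], [396.0, 248.0]], [[147.0, 49.0], [165.0, 53.0]]]
1.7 [[[423.0, 260.0], [394.0, 257.0]], [[151.0, 48.0], [169.0, 53.0]]]
1.9 [[[420.0, 267.0], [391.0, 264.0]], [[155.0, 49.0], [173.0, 54.0]]]
```

View pics/t7z.png

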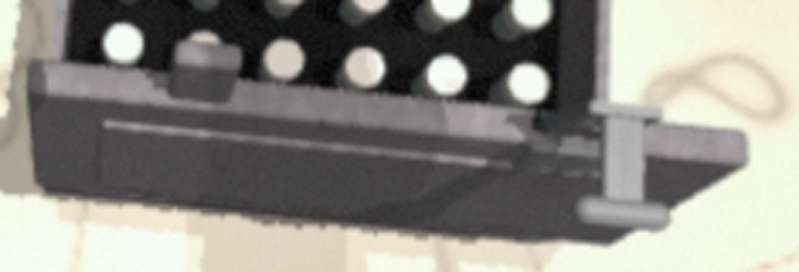

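Overlaying the model on the top view puts the lid at about 1.40 rad and the hasp at about 1.6 rad. Last, I'll check that the small case hasn't moved and nothing is drifting, then hand in.

```bash
python3 - <<'E'
from h import *
import pickle
from bench import r
d=pickle.load(open("c0.pkl","rb"))
c=r.capture("scene")["frame"]; c2=r.capture("top")["frame"]
def m(a):return cv2.GaussianBlur(cv2.Canny(a,60,150),(0,0),1).astype(np.float32)
print("small case shift px scene",cv2.phaseCorrelate(m(d["scene"]["frame"][185:300,312:422].copy()),m(c[185:300,312:422].copy())))
print("top",cv2.phaseCorrelate(m(d["top"]["frame"][155:272,80:195].copy()),m(c2[155:272,80:195].copy())))
b=cv2.imread("pics/top7.png");n=cv2.convertScaleAbs(c2[:,:,::-1],alpha=1.6)
print("lid drift diff",np.abs(b[190:270,225:460].astype(int)-n[190:270,225:460]).mean())
s=r.state();print(s["contact_force"],abs(s["qvel"]).max(),s["time_s"])
r.job_done()
E
```

```text
small case shift px scene ((-0.1020456108325618, -0.0737446879351964), 0.7008639261457655)
top ((-0.06350359797233551, 0.05931876683400361), 0.6706156308121152)
lid drift diff 1.5995212765957447
[ 0.57161305 -0.74613203 -0.50748767] 0.002313707532766683 16.075
the job is handed in; nothing more can be done
```

The wide case is open and the job is handed in after about 16 s. No verdict was reported.

- **Hasp:** I pinched the ends of the pull bar and swung the hasp up past level while the lid was still shut. I read about 1.75 rad from the grip position then, and about 1.6 rad in the final top view. Both are above the required 1.2 rad.
- **Lid:** I pinched the lip and raised the lid along its arc. It was at about 1.44 rad while held and about 1.40 rad in the final top view, and it showed no visible drift between pictures.
- **Small case:** it shifted by about 0.1 pixel between the first and last pictures, so it has not moved.
- **Robot:** it stood clear and at rest with readings under 1 N. The contact forces I read after each move stayed below about 15 N.

The two small differences between held and final angles may be slight sag after release or just the limits of reading angles from the images. No check failed.

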